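# Clamp a watch dial down in a hand-pumped vice

## Task

The rectangular watch head stands on edge in the small wooden stand. Lay it dial down on the round casing cushion and let go of it, then take it again squarely from above and set it, still dial down, on the seat between the open jaws of the pump vice. Then work the sprung pump lever with full strokes, right down and right back up each time, until the moving jaw has closed on the watch and holds it against the fixed jaw; then stop (one stroke more does no harm, two would overtighten it). Close the jaw only by the lever, and leave the other things on the bench where they are.

Things in the scene. Friction and masses are not known exactly. Their poses are not given: they have to be found in the camera images.
- watch: Rectangular steel watch head, no strap: block 13 mm thick (own x) x 40 mm wide (own y) x 46 mm long (own z), 70 to 130 g. Own -x face: dial (white disc with hands); own +x face: plain back. Origin: middle of the short end it stands on at the start, upright in the stand, axes nearly parallel to the stand's. Dial down means that its own x points up.
- watch_centre (a point): centre of the watch block, axes as watch
- stand: Fixed pale wooden stand, 56 mm (x) x 30 mm (y) x 26 mm high, with a slot across it (14.5 mm wide in x, floor 12 mm above the bench, 14 mm deep) in which the watch stands; the watch overhangs it 5 mm on both sides in y and stands 32 mm proud. Origin: centre of its underside on the bench; z up.
- cushion: Fixed casing cushion: black upright cylinder, 34 mm diameter, 30 mm high, flat top (narrower than the watch, so that fingers pass beside it). Origin: centre of its underside on the bench; z up.
- vice: Fixed grey pump vice; jaws close along its own y. Base plate 100 mm (x) x 215 mm (y -67 to 147) x 12 mm. From -y to +y: fixed jaw, seat (30 mm wide in x, y -33 to 45 mm, top 42 mm above bench), moving jaw, pump housing (y 82 to 140, 62 mm wide, 84 mm high; lever cheeks to 105 mm), lever to +y. Jaws 30 mm wide in x, tops 56 mm above bench. Origin: on the bench under the seat, z up.
- seat (a point): Point on top of the seat, 42 mm above the bench: where the middle of the watch's lower face ends up, the watch touching the fixed jaw, its 46 mm length along the vice's y and its 40 mm width along x (5 mm overhang each side). Axes as vice. The watch may be put down about 4 mm further to the vice's +y; the moving jaw pushes it home.
- fixed_face (a point): middle of the fixed jaw's clamping face, which looks to the vice's +y; axes as vice
- jaw_face (a point): Middle of the moving jaw's clamping face, which looks to the vice's -y; axes as vice. At the start it is 10 to 23 mm clear of a watch that touches the fixed jaw. The jaw sits on a spring (0.7 N/mm) on the ram: the stroke that closes it on the watch ends with about 2 N of clamping, and each further stroke adds 4 N.
- jaw: Moving jaw (origin at bench height, 10 mm to the vice's +y of its face). A hidden ratchet moves it 6 mm to the vice's -y for each full lever stroke (the first 2 to 8 mm; a short stroke may gain nothing) and holds it, within 1 mm, when the lever returns. 3 to 5 full strokes close it on the watch; before the closing stroke about 3 mm of gap are left.
- pump_lever (a joint): Angle of the pump lever, rad: 0 = up at rest (handle 0.45 rad above level), 0.6 = bottom stop, hard and clearly felt. A spring returns it. Pressed at its pad it takes 4 to 9 N.
- lever_pivot (a point): pivot of the lever, 92 mm above the bench; the lever turns about the vice's x axis through it; axes as vice
- lever_pad (a point): Middle of the upper face of the black handle pad (30 mm wide, 50 mm long) at the lever's end, 120 mm from the pivot; about 152 mm above the bench when up and 83 mm when down. Press down here with closed fingers.
- round_watch: bystander: round watch head, 40 mm diameter, 11 mm thick, lying flat between the task's things; origin under its centre
- case_ring: bystander: case ring, 48 mm outside diameter, 14 mm high, lying flat; origin under its centre
- driver: bystander: small screwdriver 120 mm long lying on the bench
- oil_jar: bystander: amber oil jar, 44 mm diameter, 30 mm high; origin under its centre
There are look-alikes about, which are no part of the job. Leave any orange look-alike of the watch alone.

How it is judged:
By the outcome, as a careful person would: the job done as asked, in the order asked, and still so for the second after the job is handed in, with the robot touching nothing.
It also fails if it takes over 70 s, if anything falls off the work surface, if the arm or the gripper's body presses on something with over 40 N, if the wrist force passes 120 N, or if a joint passes its speed limit or range.

## Robot

A 6-joint arm with a two-finger parallel gripper is mounted at the origin on the work surface. World frame = base frame: x ahead of the robot, y to its left, z up, the work surface at z = 0. Lengths are in m, angles in rad, forces in N, time in s.
With the tool pointing down it reaches from about 0.25 to 0.775 m from the base axis. Payload 4 kg.
Tool frame: the origin (TCP) lies midway between the tips of the shut fingers; the grasp point (between the pads) lies 19 mm behind it; z points along the fingers, y is the line along which they close (so a half turn about z gives the same grasp; the last joint's range is limited). The gripper opens to 94 mm and grips with 3 to 60 N. Pads are 16 mm wide; open, the fingers measure 119 mm over their backs; the gripper's body (75 mm by 177 mm) begins 78 mm behind the grasp point.
Start: joints at [-1.419, 0.087, 1.371, -0, 1.684, -0.103], TCP at [0.139, -0.532, 0.206] pointing down, gripper open.
Joint ranges: [-3.1, 3.1], [-0.76, 2.03], [0.27, 2.55], [-1.08, 4.22], [0.17, 2.65], [-2.57, 2.57]. Speed limits (rad/s): [2.79, 2.79, 3.14, 3.14, 3.14, 3.14].

## Interface

Orientations are given as [roll, pitch, yaw] about the fixed x, y, z axes, in that order (R = Rz(yaw) Ry(pitch) Rx(roll)).
In Python, from bench import robot gives the robot as it stands. The module is installed in compiled form; this text tells all that it offers.
- The arm moves only by the tool arm_command, never from a script. Its argument "targets" is a list of rows, each a list of 4 numbers: the shift along the world's x, y, z as a fraction of full scale, then the turn about the world's z as a fraction of full scale. A call has 1 to 8 rows; each row is the pose to reach, as a shift and turn from the pose commanded when the call began; what a row does not reach only later rows make up. Full scale, the value 1, is 0.5 m for a shift and 120 degrees for a turn. A row lasts 1/12 s, in which the tool goes at most 41.7 mm and 7.16 degrees, less where a joint would pass 70% of its speed; a pose out of reach is approached as far as the arm can. A call with a number of a shift or a turn outside -1 to 1 is refused whole. A call with a gripper value outside its range is refused whole. "claw" is the closure, from 0 (fully open) to 1 (shut), set as the call begins (left out, the last holds). The fingers move at their own pace and stop on an object; the grip force is fixed at half the most. Time passes only in rows, so rows that repeat a pose let the fingers close. It gives the time, the measured TCP pose, the force, the opening and the grip force at its end, in the units of the state.
- robot.get_obs(): the state, without advancing time (a new reading comes with each control period).
- robot.snapshot(name): name is "scene" or "top"; returns the picture (480x640x3 uint8, red, green, blue); there is no depth.
- robot.camera_info(name): a dict with "vfov" (degrees; the focal length in pixels is half the picture's height over the tangent of half this angle, whatever the lens; pixels are square), "cx", "cy" (the principal point, pixels), "k1" (the pictures are not rectified: a ray, as slopes to the right and down, at radius r is drawn at 1 + k1 r^2 times it, then the intrinsics apply), "extrinsics" (4x4, takes a point from camera to world coordinates). Camera axes: x right, y up, looking along -z (the intrinsics and any distortion apply to the point x, -y, -z); pixel columns grow to the right and rows downward; lengths in m; the calibration is good to about 2 mm. A picture is of the moment at which its call begins. camera_info takes no time and is no camera call.
- robot.close_job(): hands the job in; it is judged then, once.
The state is a dict: "time": time; "joint_positions": joint angles; "qvel": joint speeds; "joint_torque": joint torques, N m; "tool_pos": TCP position; "ee_rot": TCP orientation; "wrist_force": force on the tool from outside, world axes, zero at the start; "wrist_torque": the same for the moment, N m; "width": finger opening in m; "finger_force": force on a finger pad.
Only numpy, scipy, OpenCV 4.12 (cv2) and the standard library are available. Lean on these libraries where they do the work, as an engineer would, in place of code of your own. Each camera call takes 0.05 s, during which the arm holds its last target. There are 200 camera calls.

## Working session

There is one attempt and no reset: what is moved stays moved. The work goes in short steps, Python scripts to look and compute and a tool call to move; the robot and the scene stay as the last step left them, time stands still between calls to the robot, and variables do not carry over. Pictures are saved under pics/ and viewed, at most 10 in all, crops included, and the job is handed in when it is done.

Besides the shell and the picture viewer there is one more tool, called after "Emit:" as name(argument=value, ...), one argument or row to a line, values as JSON. arm_command: Moves the arm, as the interface text tells. Shift numbers are shares of 0.5 m and turn numbers shares of 120 degrees, none past 1 either way. Its arguments: {"type":"object","properties":{"targets":{"type":"array"},"claw":{"type":"number"}},"required":["targets"]}

```bash
mkdir -p pics; python3 - <<'E'
from bench import robot
import cv2,numpy as np
np.set_printoptions(precision=4,suppress=True)
for n in("scene","top"):
    cv2.imwrite(f"pics/{n}0.png",robot.snapshot(n)[:,:,::-1]); c=robot.camera_info(n); print(n,c)
o=robot.get_obs(); print(o)
E
```

```text
scene {'vfov': 42.64897415952032, 'cx': 316.4056883807871, 'cy': 244.21994419780734, 'k1': 0.010150967154444152, 'extrinsics': array([[ 0.1364, -0.6728,  0.7271,  1.4415],
       [ 0.9906,  0.096 , -0.0969, -0.1124],
       [-0.0046,  0.7335,  0.6796,  0.9661],
       [ 0.    ,  0.    ,  0.    ,  1.    ]])}
top {'vfov': 44.80932528515168, 'cx': 317.8554441954868, 'cy': 237.74411468044326, 'k1': -0.12075938096639871, 'extrinsics': array([[ 0.0218,  0.9965, -0.0812,  0.484 ],
       [-0.9998,  0.0216, -0.0035, -0.0167],
       [-0.0017,  0.0812,  0.9967,  1.0701],
       [ 0.    ,  0.    ,  0.    ,  1.    ]])}
{'time': 0.1, 'joint_positions': array([-1.4191,  0.0879,  1.3721, -0.    ,  1.6836, -0.1031]), 'qvel': array([-0.001 , -0.0008, -0.0061,  0.    , -0.0013,  0.0006]), 'joint_torque': array([  0.0015, -34.1253, -30.3301,   0.0719,   0.0304,  -0.0001]), 'tool_pos': array([ 0.1385, -0.5317,  0.2044]), 'ee_rot': array([-3.1396, -0.0002,  0.2548]), 'wrist_force': array([ 0.245 , -0.3451,  0.608 ]), 'wrist_torque': array([ 0.0195, -0.0542,  0.0434]), 'finger_force': 0.0, 'width': 0.09383140619186292}
```

View pics/scene0.png

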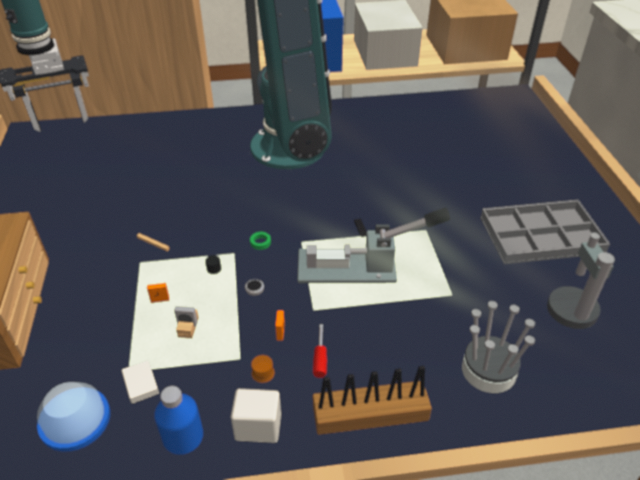

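View pics/top0.png

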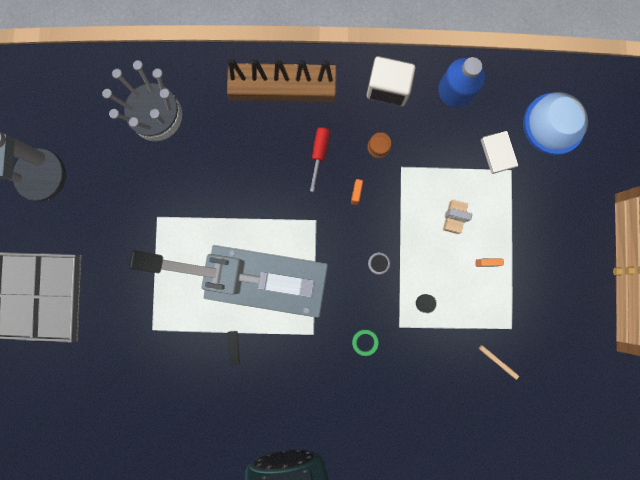

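Candidates for the watch are the grey block in the pale stand (scene 186,317; top 458,215), the orange blocks (scene 158,292 and 280,325; top 490,262 and 357,191) and the round watch (scene 255,287; top 379,263). By the description it is the grey one. The cushion is the black cylinder (scene 213,264; top 426,303), and the vice is at scene 350,260 and top 265,282. I'll check these in an enlarged crop.

```bash
python3 - <<'E'
import cv2,numpy as np
s=cv2.imread("pics/scene0.png");t=cv2.imread("pics/top0.png")
def crop(im,x,y,w,h,k): return cv2.resize(im[y:y+h,x:x+w],None,fx=k,fy=k,interpolation=cv2.INTER_CUBIC)
# watch+cushion: scene(140..240? ) 
a=crop(s,160,250,66,100,6); b=crop(t,410,190,66,100,6)   # 396x600
c=crop(t,410,190,66,100,6)
cv2.imwrite("pics/c1.png",np.hstack([a,c]))
a=crop(s,290,200,160,90,5); b=crop(t,120,235,213,90,3.75)[:300]
a=crop(s,290,200,160,60*90//60,5)
b=crop(t,125,235,210,90,800/210)
a=crop(s,290,205,160,84,3.0); a=crop(s,290,205,190,84,800/190)[:]
cv2.imwrite("pics/c2.png",np.vstack([cv2.resize(crop(s,290,205,210,80,1),(800,300),interpolation=cv2.INTER_CUBIC),cv2.resize(crop(t,125,240,210,79,1),(800,300),interpolation=cv2.INTER_CUBIC)]))
E
```

```text
(no output)
```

View pics/c1.png

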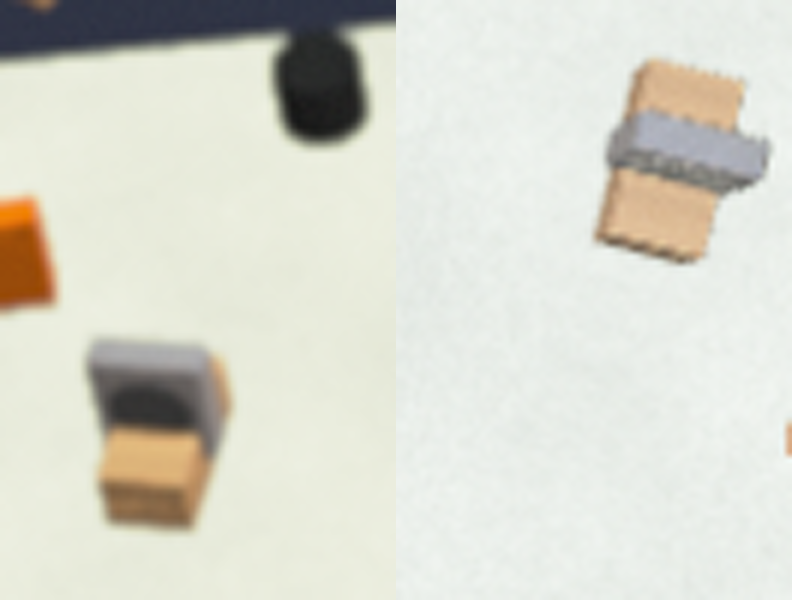

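View pics/c2.png

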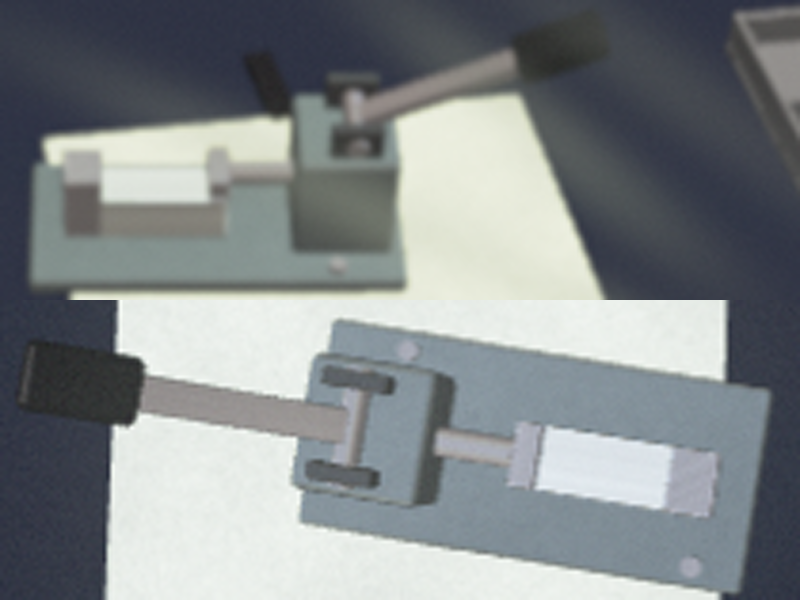

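The crops show the watch in the stand, with its top at crop 690,130. A dark disc faces the scene camera, so I need to settle which side is the dial. Jaws, base corners and lever pad are readable, so I'll fit poses from both views and zoom on the faces.

```bash
cat > h.py <<'E'
from bench import robot
import cv2,numpy as np
from scipy.optimize import least_squares
np.set_printoptions(precision=4,suppress=True)
def cam(n):
    c=robot.camera_info(n);f=240/np.tan(np.radians(c['vfov']/2))
    F=np.diag([1,-1,-1.]);E=np.array(c['extrinsics']);R=(E[:3,:3]@F).T;t=-R@E[:3,3]
    return np.array([[f,0,c['cx']],[0,f,c['cy']],[0,0,1]]),np.array([c['k1'],0,0,0]),R,t
C={n:cam(n) for n in("scene","top")}
def proj(n,P):
    K,D,R,t=C[n];return cv2.projectPoints(np.atleast_2d(np.float64(P)),cv2.Rodrigues(R)[0],t,K,D)[0][:,0]
def ray(n,uv):
    K,D,R,t=C[n];d=cv2.undistortPoints(np.float64([[uv]]),K,D)[0,0];return -R.T@t,R.T@np.array([*d,1])
def onz(n,uv,z):
    o,d=ray(n,uv);return o+d*(z-o[2])/d[2]
def tri(us,ut):
    P=least_squares(lambda P:np.r_[proj("scene",P)[0]-us,proj("top",P)[0]-ut],[.6,0,.05]);return P.x,np.abs(P.fun).max()
def Rz(a): return np.array([[np.cos(a),-np.sin(a),0],[np.sin(a),np.cos(a),0],[0,0,1]])
def fit(obs,x0):  # obs: (cam, model pt (m), pixel)
    def r(p):
        return np.concatenate([proj(n,Rz(p[2])@np.array(m)+[p[0],p[1],p[3]])[0]-u for n,m,u in obs])
    s=least_squares(r,x0,loss='soft_l1',x_scale=[.01,.01,.05,.01]);return s.x,r(s.x).reshape(-1,2)
E
cat > f.py <<'E'
from h import *
s1=lambda u,v:((u+.5)/6-.5+160,(v+.5)/6-.5+250); t1=lambda u,v:((u-396+.5)/6-.5+410,(v+.5)/6-.5+190)
s2=lambda u,v:((u+.5)/3.81-.5+290,(v+.5)/3.75-.5+205); t2=lambda u,v:((u+.5)/3.81-.5+125,(v-300+.5)/3.797-.5+240)
m=lambda *a:np.array(a)/1000
print("cushion tri",tri(s1(317,68),t1(577,677)) if 0 else "")
# watch top centre & stand
print("watch top tri",tri(s1(153,357),t1(692,142)))
print("cushion top tri: ",tri(s1(316,58),(426,303)))
# fixed jaw top centre, moving jaw, pad
print("fixed jaw",tri(s2(84,167),t2(692,481)),"moving",tri(s2(219,166),t2(526,456)),"pad",tri(s2(560,46),t2(82,382)))
for P,Q in (((672,445),(666,507)),((545,427),(537,490))): print([onz("top",t2(*p),.056)[:2] for p in(P,Q)])
V=[("top",m(50,-67,12),t2(771,390)),("top",m(50,147,12),t2(333,320)),("top",m(-50,-67,12),t2(741,588)),("top",m(-50,147,12),t2(302,518)),
("top",m(31,82,84),t2(441,372)),("top",m(31,140,84),t2(318,353)),("top",m(-31,140,84),t2(294,485)),("top",m(-31,82,84),t2(418,505)),
("scene",m(50,-67,12),s2(32,275)),("scene",m(50,147,12),s2(404,277)),("scene",m(31,82,84),s2(298,167)),("scene",m(31,140,84),s2(400,166)),("scene",m(-31,82,84),s2(292,95))]
p,r=fit(V,[.45,.1,-.16,0]);print("vice",p);print(r)
S=[("top",m(28,15,26),t1(648,60)),("top",m(28,-15,26),t1(746,80)),("top",m(-28,15,26),t1(602,235)),("top",m(-28,-15,26),t1(702,252)),
("scene",m(28,-15,26),s1(100,480)),("scene",m(28,15,26),s1(195,487)),("scene",m(28,-15,0),s1(108,522)),("scene",m(28,15,0),s1(192,528))]
p,r=fit(S,[.6,-.24,-.15,0]);print("stand",p);print(r)
W=[("top",m(6.5,20,58),t1(637,112)),("top",m(6.5,-20,58),t1(768,138)),("top",m(-6.5,20,58),t1(620,150)),
("scene",m(6.5,-20,58),s1(93,368)),("scene",m(6.5,20,58),s1(222,366)),("scene",m(-6.5,-20,58),s1(90,345)),("scene",m(-6.5,20,58),s1(208,343))]
E
python3 f.py
python3 - <<'E'
import cv2,numpy as np
s=cv2.imread("pics/scene0.png");t=cv2.imread("pics/top0.png")
def crop(im,x,y,w,h,k): return cv2.resize(im[y:y+h,x:x+w],None,fx=k,fy=k,interpolation=cv2.INTER_NEAREST)
a=crop(s,145,278,66,66,6);b=crop(t,436,192,33,33,12);cv2.imwrite("pics/c3.png",np.hstack([a,b]))
E
```

```text
cushion tri 
watch top tri (array([ 0.6156, -0.2621,  0.0547]), np.float64(0.30205501242758714))
cushion top tri:  (array([ 0.456 , -0.2095,  0.0299]), np.float64(0.547118222477053))
fixed jaw (array([0.4798, 0.0053, 0.0539]), np.float64(0.08150890327408433)) moving (array([0.4895, 0.0815, 0.0537]), np.float64(0.02930083472364231)) pad (array([0.5155, 0.2616, 0.1446]), np.float64(0.10512363315098128))
[array([0.4961, 0.0146]), array([0.4677, 0.0167])]
[array([0.503 , 0.0729]), array([0.4741, 0.0757])]
vice [ 0.4846  0.0406 -0.1373 -0.001 ]
[[ 1.0997 -0.5557]
 [ 0.6244 -0.7293]
 [ 0.27    1.833 ]
 [-0.5198  1.1886]
 [ 0.075  -0.3405]
 [-0.9772 -0.766 ]
 [-0.8639  0.4249]
 [ 0.0274  0.7184]
 [-0.9397  1.6785]
 [ 0.9109  0.8726]
 [-0.3015 -0.139 ]
 [ 0.6393  0.0458]
 [-0.4557 -0.536 ]]
stand [ 0.6147 -0.2633 -0.2327 -0.0004]
[[ 0.0339 -0.6956]
 [-0.5023  0.1322]
 [ 0.6407 -0.2654]
 [-0.1377  1.0576]
 [-0.3672 -0.666 ]
 [-1.1881 -0.7408]
 [ 0.3847  0.6991]
 [ 1.1837  0.7897]]
```

View pics/c3.png

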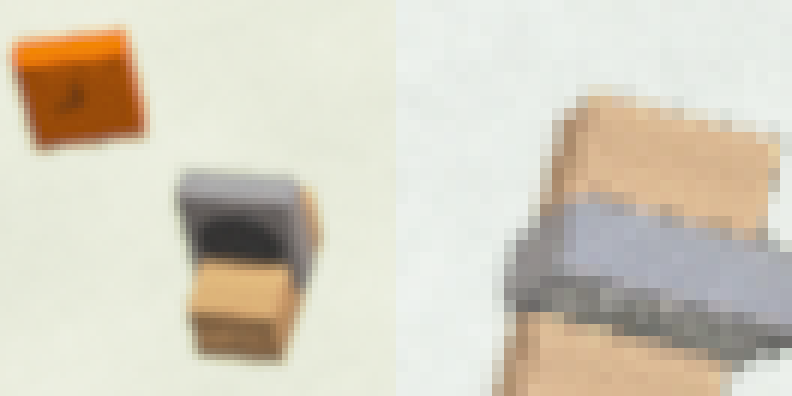

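The strip on the robot-facing side shows a lighter disc with dark marks (the dial), and the outer side has a dark plain disc (the back). I'll check this again in hand. Next I fit silhouettes for better poses and overlay them.

```bash
cat > g.py <<'E'
from h import *
from scipy.optimize import minimize
m=lambda *a:np.array(a)/1000
def box(x0,x1,y0,y1,z0,z1): return np.array([[x,y,z] for x in(x0,x1) for y in(y0,y1) for z in(z0,z1)])/1000
a=np.linspace(0,6.283,40)
def cyl(r,h): return np.concatenate([np.c_[r*np.cos(a),r*np.sin(a),0*a+z] for z in(0,h)])/1000
IM={"scene":cv2.imread("pics/scene0.png"),"top":cv2.imread("pics/top0.png")}
def place(P,p): return P@Rz(p[2]).T+[p[0],p[1],0]
def raster(n,parts,win,k=6):
    x,y,w,h=win;M=np.zeros((h*k,w*k),np.uint8)
    for P in parts:
        q=((proj(n,P)-[x,y]+.5)*k-.5)
        cv2.fillConvexPoly(M,cv2.convexHull(np.round(q*16).astype(np.int32)),255,shift=4)
    return cv2.resize(M,(w,h),interpolation=cv2.INTER_AREA)/255.
def soft(n,win,obj):
    x,y,w,h=win;I=IM[n][y:y+h,x:x+w].astype(float)
    bg=np.median(I.reshape(-1,3),0);return np.clip(np.linalg.norm(I-bg,axis=2)/100,0,1)
def silfit(mk,wins,p0):
    T={n:soft(n,w,0) for n,w in wins.items()}
    f=lambda p:sum(np.abs(raster(n,mk(p),wins[n])-T[n]).sum() for n in wins)
    best=minimize(f,p0,method='Nelder-Mead',options=dict(initial_simplex=np.array([p0]+[np.array(p0)+d for d in np.diag([.004,.004,.1][:len(p0)])]),xatol=1e-4,fatol=.01))
    return best.x,best.fun
if __name__=="__main__":
    st=[box(-28,28,-15,15,0,26),box(-6.5,6.5,-20,20,12,58)]
    print("stand",silfit(lambda p:[place(P,p) for P in st],{"scene":(168,302,36,42),"top":(438,195,44,44)},[.615,-.263,-.22]))
    for d in({"scene":(168,302,36,42)},{"top":(438,195,44,44)}): print(silfit(lambda p:[place(P,p) for P in st],d,[.615,-.263,-.22]))
    cw={"scene":(198,256,30,24),"top":(410,288,34,32)}
    print("cushion",silfit(lambda p:[cyl(17,30)+[p[0],p[1],0]],cw,[.456,-.2095]))
    for n in cw: print(n,silfit(lambda p:[cyl(17,30)+[p[0],p[1],0]],{n:cw[n]},[.456,-.2095]))
    I=IM["top"];print(I[205:226,446:474].mean(2).astype(int))
E
python3 g.py
```

```text
stand (array([ 0.6147, -0.2643, -0.2328]), np.float64(205.14029973390603))
(array([ 0.616 , -0.2648, -0.213 ]), np.float64(120.7871742414257))
(array([ 0.6145, -0.2641, -0.2369]), np.float64(73.7626493112248))
cushion (array([ 0.4555, -0.2107]), np.float64(75.95163490580535))
scene (array([ 0.4557, -0.211 ]), np.float64(39.10102738944013))
top (array([ 0.4554, -0.2104]), np.float64(34.70365216322289))
[[234 233 204 146 150 169 184 184 182 181 178 181 182 179 179 179 179 179
  181 180 183 190 231 235 235 234 236 234]
 [233 232 191 137 158 175 185 184 183 185 186 184 182 183 182 179 181 177
  179 180 180 177 233 235 234 235 237 237]
 [232 229 184 140 168 184 175 178 188 186 185 184 187 186 183 185 183 180
  181 179 185 189 234 235 236 238 238 239]
 [235 221 171 144 166 180 168 170 169 176 187 187 186 188 185 187 185 184
  184 184 187 220 234 235 235 237 239 238]
 [235 206 141 141 157 175 176 171 165 172 189 181 165 176 185 187 185 185
  186 186 188 233 235 236 235 235 237 238]
 [227 184 137 141 161 177 178 178 180 180 183 178 164 168 183 176 168 167
  183 188 184 234 235 237 234 231 23
[... 1062 characters left out ...]
139 162 187 186 184 187 188 181 168 168 157 150 135 121 120 128 127 133
  131 124 112 104 109 149 212 227 234 236]
 [144 165 182 181 181 184 184 183 184 188 183 176 172 167 158 148 130 124
  123 122 161 148 204 218 235 236 232 233]
 [162 169 180 181 181 181 180 184 181 184 186 186 185 186 179 178 169 159
  154 202 222 223 236 233 234 235 233 234]
 [163 178 184 183 181 183 180 177 183 180 179 183 182 182 185 185 192 193
  218 233 234 236 237 234 233 233 233 232]
 [167 189 186 185 185 183 181 183 182 183 181 181 181 181 180 181 186 196
  233 235 235 234 236 233 234 233 233 232]
 [170 190 186 186 184 186 181 185 181 183 183 182 181 183 179 180 187 222
  235 233 234 234 235 234 234 232 236 234]]
```

Silhouette fits agree within about 1 mm between the views: stand at (.615,-.264) with yaw -.233, cushion at (.4555,-.2107), and heights consistent with the text. Now I move above the watch.

Emit:
arm_command(
  targets=[
    [0.953,0.535,0,-0.233],
    [0.953,0.535,0,-0.233],
    [0.953,0.535,0,-0.233],
    [0.953,0.535,0,-0.233],
    [0.953,0.535,0,-0.233],
    [0.953,0.535,0,-0.233],
    [0.953,0.535,0,-0.233],
    [0.953,0.535,0,-0.233],
  ],
  claw=0,
)

```text
time: 0.77
tool_pos: [0.4181, -0.3749, 0.205]
ee_rot: [-3.141, 0.001, -0.233]
wrist_force: [1.0, -0.6, 0.8]
width: 0.0939
finger_force: 0.0
```

Emit:
arm_command(
  targets=[
    [0.37,0.208,0,0],
    [0.37,0.208,0,0],
    [0.37,0.208,0,0],
    [0.37,0.208,0,0],
    [0.37,0.208,0,0],
    [0.37,0.208,-0.2,0],
    [0.37,0.208,-0.2,0],
    [0.37,0.208,-0.2,0],
  ],
)

```text
time: 1.43
tool_pos: [0.5997, -0.2697, 0.0979]
ee_rot: [-3.139, 0.01, -0.231]
wrist_force: [-0.7, 0.2, -0.9]
width: 0.094
finger_force: 0.0
```

Emit:
arm_command(
  targets=[
    [0,0,0,0],
    [0,0,0,0],
  ],
)

```text
time: 1.6
tool_pos: [0.6009, -0.2718, 0.1036]
ee_rot: [-3.141, 0.004, -0.233]
wrist_force: [-0.4, -0.0, 0.5]
width: 0.0938
finger_force: 0.0
```

Emit:
arm_command(
  targets=[
    [0.028,0.0154,0,0],
    [0.028,0.0154,-0.08,0],
    [0.028,0.0154,-0.14,0],
    [0.028,0.0154,-0.175,0],
    [0.028,0.0154,-0.175,0],
    [0.028,0.0154,-0.175,0],
  ],
)

```text
time: 2.1
tool_pos: [0.6164, -0.2655, 0.0197]
ee_rot: [3.141, -0.002, -0.234]
wrist_force: [0.2, -0.5, 0.1]
width: 0.094
finger_force: 0.0
```

```bash
python3 - <<'E'
from h import *
print(robot.get_obs()['tool_pos'])
s=robot.snapshot("scene")[:,:,::-1];t=robot.snapshot("top")[:,:,::-1]
c=lambda im,x,y:cv2.resize(im[y:y+100,x:x+66],None,fx=6,fy=6,interpolation=cv2.INTER_CUBIC)
cv2.imwrite("pics/d1.png",np.hstack([c(s,150,250),c(t,425,170)]))
E
```

```text
[ 0.6164 -0.2655  0.0197]
```

View pics/d1.png

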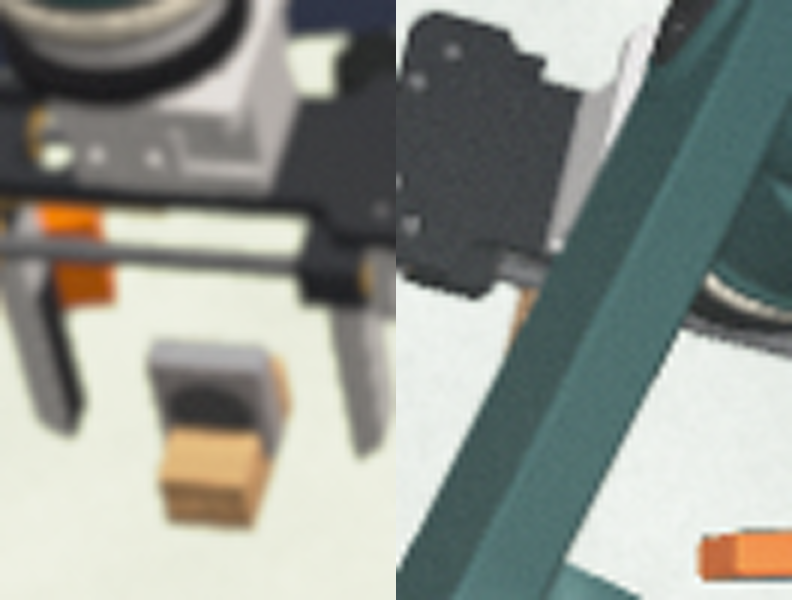

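The fingers straddle the watch evenly in the scene crop (fingertips at about 65,430 and 365,450, watch at 215,390), and the dark disc still faces the camera. Now I close.

Emit:
arm_command(
  targets=[
    [-0.002,0.002,-0.006,0],
    [-0.002,0.002,-0.006,0],
    [-0.002,0.002,-0.006,0],
    [-0.002,0.002,-0.006,0],
    [-0.002,0.002,-0.006,0],
    [-0.002,0.002,-0.006,0],
    [-0.002,0.002,-0.006,0],
    [-0.002,0.002,-0.006,0],
  ],
  claw=1,
)

```text
time: 2.87
tool_pos: [0.6147, -0.2637, 0.0149]
ee_rot: [3.142, 0.0, -0.233]
wrist_force: [0.7, 0.0, 0.9]
width: 0.044
finger_force: 0.0
```

Emit:
arm_command(
  targets=[
    [0,0,0,0],
    [0,0,0,0],
    [0,0,0,0],
  ],
)

```text
time: 3.12
tool_pos: [0.6147, -0.2638, 0.0149]
ee_rot: [3.141, 0.0, -0.233]
wrist_force: [-0.3, 0.1, -0.6]
width: 0.04
finger_force: 30.0
```

Emit:
arm_command(
  targets=[
    [0,0,0.06,0],
    [0,0,0.14,0],
    [0,0,0.2,0],
    [-0.05,0.02,0.24,0.06],
    [-0.1,0.04,0.24,0.12],
    [-0.15,0.05,0.24,0.18],
    [-0.2,0.07,0.24,0.235],
    [-0.25,0.09,0.24,0.295],
  ],
)

```text
time: 3.78
tool_pos: [0.4884, -0.2183, 0.1348]
ee_rot: [-3.141, 0.0, 0.39]
wrist_force: [-0.4, 0.7, 0.1]
width: 0.0398
finger_force: 30.0
```

Emit:
arm_command(
  targets=[
    [0,0,0,0.06],
    [0,0,0,0.12],
    [0,0,0,0.18],
    [0,0,0,0.24],
    [0,0,0,0.3],
    [0,0,0,0.36],
    [0,0,0,0.415],
    [0,0,0,0.475],
  ],
)

```text
time: 4.45
tool_pos: [0.4895, -0.2185, 0.1347]
ee_rot: [-3.141, -0.0, 1.384]
wrist_force: [0.2, 0.8, -0.3]
width: 0.0401
finger_force: 30.0
```

Emit:
arm_command(
  targets=[
    [0,0,0,0.06],
    [0,0,0,0.12],
    [0,0,0,0.18],
    [0,0,0,0.24],
    [0,0,0,0.3],
    [0,0,0,0.36],
    [0,0,0,0.415],
    [0,0,0,0.475],
  ],
)

```text
time: 5.12
tool_pos: [0.4895, -0.2185, 0.1347]
ee_rot: [3.142, -0.001, 2.378]
wrist_force: [0.5, 0.3, -0.5]
width: 0.0397
finger_force: 30.0
```

```bash
python3 - <<'E'
from h import *
o=robot.get_obs();print(o['tool_pos'],o['ee_rot'],o['width'])
u=proj("scene",o['tool_pos']+[0,0,.019])[0].astype(int);print(u)
s=robot.snapshot("scene")[:,:,::-1]
cv2.imwrite("pics/d2.png",cv2.resize(s[u[1]-35:u[1]+35,u[0]-45:u[0]+45],None,fx=7,fy=7,interpolation=cv2.INTER_CUBIC))
E
```

```text
[ 0.4895 -0.2185  0.1347] [ 3.1415 -0.0006  2.3784] 0.03965880326322545
[201 227]
```

View pics/d2.png

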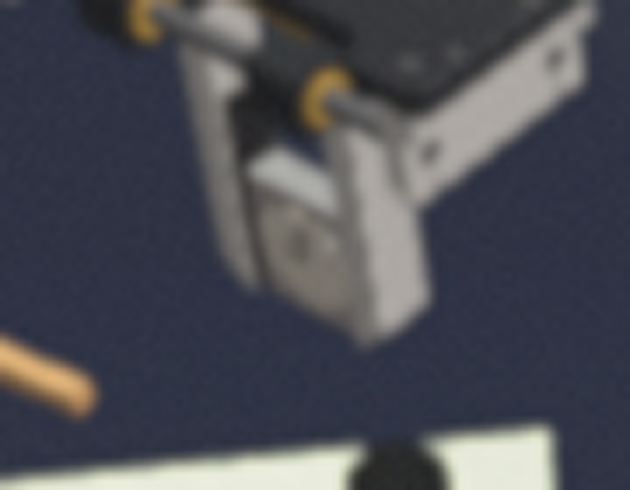

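The dial (light disc with dark hands, at crop 305,245) is on the face I expected. I'll tip the watch against the cushion rim: bring it to the cushion's +y side with the dial facing the cushion and swing it over on an arc. The yaw already suits the vice.

Emit:
arm_command(
  targets=[
    [-0.01,0.03,0,-0.059],
    [-0.03,0.06,0,-0.118],
    [-0.059,0.079,0,-0.177],
    [-0.059,0.079,0,-0.236],
    [-0.059,0.079,-0.04,-0.295],
    [-0.059,0.079,-0.08,-0.354],
    [-0.059,0.079,-0.12,-0.413],
    [-0.059,0.079,-0.15,-0.451],
  ],
)

```text
time: 5.83
tool_pos: [0.4594, -0.1787, 0.0583]
ee_rot: [-3.14, -0.001, 1.42]
wrist_force: [-0.1, 0.2, -1.3]
width: 0.0398
finger_force: 30.0
```

Emit:
arm_command(
  targets=[
    [0,0,-0.03,0],
    [0,0,-0.0634,0],
    [0,0,-0.0634,0],
    [0,0,-0.0634,0],
  ],
)

```text
time: 6.17
tool_pos: [0.4594, -0.1787, 0.0275]
ee_rot: [-3.139, -0.001, 1.426]
wrist_force: [0.4, -1.1, 0.1]
width: 0.0397
finger_force: 30.0
```

Emit:
arm_command(
  targets=[
    [-0.0024,-0.0172,0.0004,0],
    [-0.003,-0.0218,0.0015,0],
    [-0.0037,-0.0263,0.0026,0],
    [-0.0044,-0.031,0.0025,0],
    [-0.0051,-0.0358,0.0024,0],
    [-0.0057,-0.0403,0.001,0],
    [-0.0063,-0.0447,-0.0004,0],
    [-0.0063,-0.0447,-0.0004,0],
  ],
)

```text
time: 6.83
tool_pos: [0.4589, -0.1934, 0.0296]
ee_rot: [3.14, -0.018, 1.427]
wrist_force: [2.3, 20.7, 5.9]
width: 0.0399
finger_force: 30.0
```

Emit:
arm_command(
  targets=[
    [-0.0003,-0.0024,-0.0026,0],
    [-0.0007,-0.0048,-0.0052,0],
    [-0.0011,-0.008,-0.0083,0],
    [-0.0016,-0.0113,-0.0114,0],
    [-0.0016,-0.0113,-0.0114,0],
  ],
)

```text
time: 7.25
tool_pos: [0.4587, -0.2014, 0.0259]
ee_rot: [3.138, -0.013, 1.428]
wrist_force: [0.3, 19.0, 12.8]
width: 0.0397
finger_force: 30.0
```

Emit:
arm_command(
  targets=[
    [-0.0003,-0.0023,-0.0035,0],
    [-0.0007,-0.0047,-0.0074,0],
    [-0.0009,-0.006,-0.0115,0],
    [-0.001,-0.0073,-0.0158,0],
    [-0.001,-0.0075,-0.019,0],
    [-0.0011,-0.0077,-0.0222,0],
    [-0.0011,-0.0077,-0.0222,0],
  ],
)

```text
time: 7.83
tool_pos: [0.4586, -0.2112, 0.0146]
ee_rot: [3.135, -0.001, 1.427]
wrist_force: [1.1, 3.9, 5.5]
width: 0.039
finger_force: 30.0
```

```bash
python3 - <<'E'
from h import *
o=robot.get_obs();print(o['tool_pos'],o['wrist_force'],o['width'])
s=robot.snapshot("scene")[:,:,::-1]
cv2.imwrite("pics/d3.png",cv2.resize(s[225:300,170:260],None,fx=8,fy=8,interpolation=cv2.INTER_CUBIC))
E
```

```text
[ 0.4586 -0.2112  0.0146] [1.0868 3.9195 5.457 ] 0.03897781420387583
```

View pics/d3.png

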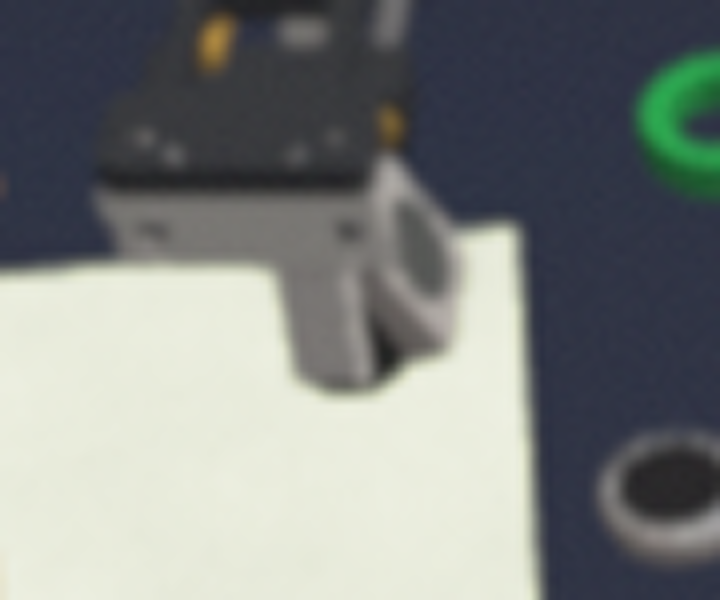

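The watch has tilted with its back up, but it slid in the fingers and sits off to +y (lower edge at crop 450,345, upper edge 388,160). I'll compute its side profile in the plane x≈.479.

```bash
python3 - <<'E'
from h import *
for l,q in dict(backlow=(457,325),diallow=(447,350),backup=(375,240),top=(388,158),far_top=(400,165),far_right=(462,265),dialmid=(395,365)).items():
    uv=(np.array(q)+.5)/8-.5+[170,225]
    for X in (.4786,.4386):
        o,d=ray("scene",uv);P=o+d*(X-o[0])/d[0];print(l,X,P[1:].round(4),end=' ')
    print()
E
```

```text
backlow 0.4786 [-0.18    0.0299] backlow 0.4386 [-0.1828 -0.009 ] 
diallow 0.4786 [-0.1837  0.0208] diallow 0.4386 [-0.1866 -0.0184] 
backup 0.4786 [-0.1981  0.0641] backup 0.4386 [-0.2017  0.0267] 
top 0.4786 [-0.1915  0.0929] top 0.4386 [-0.1948  0.0567] 
far_top 0.4786 [-0.1887  0.0901] far_top 0.4386 [-0.1918  0.0537] 
far_right 0.4786 [-0.1764  0.0519] far_right 0.4386 [-0.1791  0.014 ] 
dialmid 0.4786 [-0.1981  0.0171] dialmid 0.4386 [-0.2017 -0.0223]
```

```bash
python3 - <<'E'
import cv2
s=cv2.imread("pics/d3.png");s=cv2.resize(s,(90,75),interpolation=cv2.INTER_AREA).mean(2).astype(int)
print("cols 203..231");
for r in range(14,52): print(225+r,*("%3d"%v for v in s[r,33:62]))
E
```

```text
cols 203..231
239  59  58  59  58  60  59  60  59  59  59  58  59  59  62  73  80  72  55  49  53  56  54  55  54  56  55  54  55  56
240  58  59  58  59  58  58  59  60  62  62  60  58  59  61  73  84  78  60  51  54  56  54  56  56  55  55  55  56  55
241  60  58  59  58  60  58  59  64  72  71  63  60  58  60  67  76  71  59  51  53  55  55  55  57  56  56  56  56  55
242  59  58  59  62  65  61  60  66  75  74  65  60  59  59  62  67  62  52  51  55  57  56  55  55  54  54  55  55  55
243  58  58  63  71  75  68  61  62  67  67  63  61  59  61  68  72  61  49  49  55  56  56  55  56  55  55  55  55  56
244  57  59  67  77  80  70  60  59  60  60  58  59  62  70  88 100  86  63  52  55  55  56  55  56  56  55  56  56  56
245  54  54  59  68  68  61  54  54  54  53  55  56  61  80 113 134 122  90  64  54  55  56  55  54  56  56  56  55  56
246  45  45  46  49  48  46  45  45  45  46  46  49  59  88 129 155 150 120  83  60  56  56  56  56  56  55  56  57  57
247  38  39  39  38  38  40  40  39  38  38  41  46  63  98 138 162 162 141 107  75  60  56  56  56  54  54  55  55  56
248  5
[... 2773 characters left out ...]
 146 123 115 113 112 112 117 133 140 109  72  81 121 172 210 223 227 229 232 232 232 232 233 232 232
272 231 230 224 205 174 147 127 111 103 100 104 119 127 110 105 135 176 210 228 232 232 232 232 232 232 233 233 232 232
273 230 230 228 222 209 190 165 138 119 112 112 122 133 138 159 192 217 228 231 232 232 231 232 231 232 232 232 232 232
274 229 229 229 229 226 222 211 190 176 172 171 175 182 191 208 223 231 232 231 232 231 231 231 231 231 231 232 232 232
275 229 229 230 230 230 230 228 224 221 220 221 222 223 225 228 231 231 232 232 231 231 232 231 231 231 231 232 232 232
276 229 229 229 230 230 230 230 230 231 232 232 231 231 231 232 231 231 232 232 232 232 232 231 230 231 231 232 232 232
```

```bash
cat > w.py <<'E'
from h import *
def pts(p,yaw,base):   # base=pivot point; p: theta, s,z offset of centre
    d=np.array([np.cos(yaw),np.sin(yaw),0]);y=np.array([-d[1],d[0],0]);k=np.array([0,0,1.])
    th,s,z=p;u=-np.sin(th)*d+np.cos(th)*k;n=np.cos(th)*d+np.sin(th)*k
    c=base+s*d+z*k
    return lambda a,b,l:c+n*a+y*b+u*l
if __name__=="__main__":
    base=np.array([.4586,-.2112,.0336])
    obs=[((.0065,-.02,-.023),(224.5,263.5)),((.0065,.02,-.023),(226,253)),((.0065,.02,.023),(218,245)),((.0065,0,0),(221.5,256)),((-.0065,-.02,-.023),(224.5,268))]
    f=lambda p:np.concatenate([proj("scene",pts(p,1.427,base)(*m))[0]-u for m,u in obs])
    for t in(.3,.8,1.3):
        r=least_squares(f,[t,.015,.005],x_scale=[.1,.01,.01]);print(r.cost,r.x);print(r.fun.reshape(-1,2).round(1).tolist())
E
python3 w.py
```

```text
29.190497119525254 [0.5789 0.0165 0.0112]
[[2.3, 3.5], [2.9, 1.1], [-2.5, -3.7], [-0.3, -1.9], [-2.3, 1.3]]
29.190497118028418 [0.5789 0.0165 0.0112]
[[2.3, 3.5], [2.9, 1.1], [-2.5, -3.7], [-0.3, -1.9], [-2.3, 1.3]]
29.19049713312114 [0.5789 0.0165 0.0112]
[[2.3, 3.5], [2.9, 1.1], [-2.5, -3.7], [-0.3, -1.9], [-2.3, 1.3]]
```

Emit:
arm_command(
  targets=[
    [-0.0005,-0.0037,-0.002,0],
    [-0.001,-0.0073,-0.004,0],
    [-0.0015,-0.0106,-0.007,0],
    [-0.002,-0.0139,-0.01,0],
    [-0.002,-0.0139,-0.01,0],
  ],
)

```text
time: 8.3
tool_pos: [0.4574, -0.2197, 0.0097]
ee_rot: [3.135, 0.002, 1.427]
wrist_force: [1.2, 0.8, 5.1]
width: 0.039
finger_force: 30.0
```

```bash
python3 - <<'E'
from h import *
o=robot.get_obs();print(o['tool_pos'],o['wrist_force'],o['width'])
im=robot.snapshot("scene")[:,:,::-1];cv2.imwrite("pics/d4raw.png",im)
s=im.mean(2).astype(int)
print("cols 203..231")
for r in range(238,276): print(r,*("%3d"%v for v in s[r,205:232]))
E
```

```text
[ 0.4574 -0.2197  0.0097] [1.2443 0.8009 5.0898] 0.03903590893659
cols 203..231
238  59  58  59  59  57  57  59  60  57  56  55  52  52  51  55  54  56  57  54  54  56  57  56  54  54  56  55
239  60  58  59  59  58  58  58  57  57  55  51  48  48  51  54  55  56  56  55  54  57  55  55  58  55  56  55
240  58  59  59  60  59  58  59  59  60  60  54  51  50  51  55  54  55  57  53  56  55  55  55  55  55  54  56
241  58  60  62  59  58  58  60  61  64  72  69  56  49  54  55  55  56  56  55  56  57  57  55  56  56  56  56
242  60  67  68  63  58  58  59  59  65  73  73  58  49  54  55  54  56  56  56  56  56  55  56  56  56  56  56
243  63  74  83  73  63  60  59  57  62  68  70  56  49  53  56  56  55  56  56  55  55  57  55  56  55  54  56
244  64  76  86  78  66  61  61  58  59  68  66  53  52  54  55  56  56  54  58  57  56  55  55  57  54  56  55
245  60  67  72  67  63  60  60  61  68  82  84  74  63  56  55  55  55  54  55  56  54  57  56  54  57  54  55
246  58  60  61  60  58  58  60  68  91 118 126 118  98  77  63  55  55  56  55  57  56  55  56  56  57  55  55
247  53  54 
[... 2535 characters left out ...]
 221 228 231 232 232 232 232
270 118 118 118 116 119 132 139 111  61  32  28  32  33  43  76 132 187 214 219 226 231 232 232 232 232 232 231
271 116 117 116 117 120 134 141 112  63  33  30  36  49  78 120 173 217 230 230 231 232 232 232 232 232 232 232
272 120 122 122 120 123 134 139 117  75  49  56  70  95 135 176 211 228 232 232 232 232 232 232 233 233 232 231
273 144 144 144 145 147 152 158 145 115 104 115 130 158 194 219 228 232 232 232 231 232 231 232 232 232 232 232
274 190 191 191 191 193 195 199 194 181 177 183 193 211 224 230 232 232 231 232 231 231 231 232 232 232 232 232
275 222 223 224 224 224 225 226 226 225 224 225 226 228 230 232 232 231 231 232 232 231 230 230 231 232 232 232
```

Pixels show it turning further over, to about 50°, with a low force of 5 N. I continue.

Emit:
arm_command(
  targets=[
    [-0.0005,-0.003,-0.003,0],
    [-0.0008,-0.006,-0.006,0],
    [-0.0011,-0.008,-0.009,0],
    [-0.0011,-0.008,-0.009,0],
  ],
)

```text
time: 8.68
tool_pos: [0.4566, -0.2242, 0.0049]
ee_rot: [3.135, 0.003, 1.427]
wrist_force: [0.9, -0.1, 5.7]
width: 0.039
finger_force: 30.0
```

```bash
python3 - <<'E'
from h import *
o=robot.get_obs();print(o['tool_pos'],o['wrist_force'],o['width'])
im=robot.snapshot("scene")[:,:,::-1];cv2.imwrite("pics/d5raw.png",im)
s=im.mean(2).astype(int)
for r in range(244,274): print(r,*("%3d"%v for v in s[r,207:232]))
for q in((225,263),(215,258),(210,262)):
    o,d=ray("scene",q);P=o+d*(.4786-o[0])/d[0];print(q,P)
E
```

```text
[ 0.4566 -0.2242  0.0049] [ 0.886  -0.0967  5.6846] 0.038953311556235194
244  63  61  59  60  71  86  82  65  51  51  56  56  57  56  55  57  55  56  55  56  56  55  57  56  57
245  73  66  58  58  61  70  70  59  51  54  56  55  56  55  55  56  56  56  57  55  56  55  56  57  56
246  78  67  59  56  59  67  67  64  66  68  63  57  56  55  54  56  56  56  55  55  56  57  57  55  56
247  70  64  60  59  71  87  93  99 106 102  88  75  61  57  58  56  55  56  56  56  55  56  55  56  56
248  61  58  58  70  97 125 136 139 144 139 124 105  86  71  64  57  55  56  55  54  57  56  56  55  56
249  52  52  55  77 119 152 162 158 154 149 142 130 115 101  88  74  64  58  54  55  55  56  56  55  55
250  44  43  53  84 126 157 157 144 132 125 127 128 126 125 120 109  94  81  68  60  56  56  54  55  55
251  41  47  59  92 131 149 136 115 102  99 101 106 112 121 132 136 132 124 104  84  71  61  57  58  57
252  59  66  78 107 139 145 120  97  90  91  90  92  94 103 120 137 154 157 145 129 110  91  82  84  91
253  89  93 102 123 146 145 116  93  91  91  90  90  90  92 100 121 148 169 171 164 151 137
[... 1503 characters left out ...]
9  29  34  36  41  52  78 121 155 160 169 202 224 230 231 232 232 232
269 123 135 134  97  47  26  27  28  32  32  30  34  54  98 160 202 211 213 224 231 231 232 232 232 232
270 121 133 136 103  54  28  26  27  30  31  33  43  75 132 194 225 229 229 231 232 232 232 232 232 231
271 119 132 139 109  61  31  27  28  32  36  50  79 121 175 218 231 232 232 232 232 232 233 233 232 232
272 119 132 142 118  75  48  44  47  58  70  96 136 177 212 228 232 232 232 231 232 232 233 233 232 232
273 118 132 142 135 112 100  97 104 116 130 157 194 219 228 231 232 232 232 232 231 232 233 232 232 232
(225, 263) [ 0.4786 -0.1829  0.0369]
(215, 258) [ 0.4786 -0.2023  0.0546]
(210, 262) [ 0.4786 -0.2141  0.0442]
```

It's about 58° over, with its centre at s≈5 mm, inside the rim. One more small push, then release.

Emit:
arm_command(
  targets=[
    [-0.0004,-0.003,-0.0025,0],
    [-0.0008,-0.006,-0.005,0],
    [-0.0008,-0.006,-0.005,0],
    [-0.0008,-0.006,-0.005,0],
  ],
)

```text
time: 9.07
tool_pos: [0.4561, -0.2269, 0.0016]
ee_rot: [3.136, 0.003, 1.427]
wrist_force: [2.2, -0.6, 5.4]
width: 0.0386
finger_force: 30.0
```

Emit:
arm_command(
  targets=[
    [-0.0008,-0.006,0,0],
    [-0.0008,-0.006,0,0],
    [-0.0008,-0.006,0,0],
    [-0.0008,-0.006,0,0],
  ],
  claw=0.4,
)

```text
time: 9.4
tool_pos: [0.4548, -0.2292, 0.0004]
ee_rot: [3.138, 0.002, 1.428]
wrist_force: [4.3, -1.5, 4.9]
width: 0.0558
finger_force: 2.4
```

```bash
python3 - <<'E'
from h import *
o=robot.get_obs();print(o['tool_pos'],o['wrist_force'],o['width'])
im=robot.snapshot("scene")[:,:,::-1];cv2.imwrite("pics/d6raw.png",im)
cv2.imwrite("pics/d6.png",cv2.resize(im[225:300,170:260],None,fx=8,fy=8,interpolation=cv2.INTER_CUBIC))
s=im.mean(2).astype(int)
for r in range(244,274): print(r,*("%3d"%v for v in s[r,203:232]))
E
```

```text
[ 0.4548 -0.2292  0.0004] [ 4.2649 -1.4705  4.8728] 0.05583506629679783
244  60  59  58  59  58  59  57  53  52  49  51  53  57  55  57  54  57  55  55  55  56  57  55  56  56  56  56  56  56
245  62  65  60  58  57  58  54  49  48  46  49  54  56  53  55  55  55  58  56  56  56  56  57  55  57  55  56  56  56
246  72  74  67  60  58  58  57  56  49  47  50  53  56  55  57  56  57  56  56  56  56  56  54  56  56  55  55  56  56
247  77  80  71  61  59  60  64  70  59  47  52  57  56  57  57  56  56  55  54  54  55  57  57  53  55  55  55  56  55
248  68  70  63  60  59  62  74  79  65  58  66  70  71  71  72  70  67  66  66  65  65  65  63  60  56  55  56  56  57
249  61  61  60  60  63  71  82  81  67  75  97 104 104 103 103 102  99  96  97  96  97  96  94  80  65  57  56  55  54
250  56  56  55  57  65  81  96  86  70  90 120 127 127 125 127 131 134 137 137 137 139 138 132 114  82  58  56  53  56
251  50  49  47  49  61  91 109  94  75  91 118 123 121 122 125 135 144 155 163 166 168 167 160 137  94  63  55  59  58
252  40  38  40  46  64 102 126 113  85  87  97 101 100 101 103 110 
[... 1871 characters left out ...]
  70  31  22  29  28  28  30  31  30  35  34  35  46  88 161 217 229 230 231 231 231 232 232 232 232
269 119 132 143 128  81  37  27  26  26  27  25  30  32  31  32  31  51 102 172 221 231 232 232 231 231 232 232 232 232
270 119 128 140 134  93  45  27  26  26  26  31  26  28  32  33  45  78 134 194 226 232 232 232 231 232 232 232 232 232
271 118 124 137 140 111  70  44  31  29  25  26  28  30  34  51  79 121 174 218 231 232 232 232 231 232 233 233 232 232
272 118 121 136 154 147 120  93  65  48  45  42  49  58  71  96 136 176 211 227 232 232 231 232 232 232 233 233 232 232
273 117 121 141 170 183 178 157 128 107 101  98 103 115 130 157 194 219 228 232 232 231 232 232 232 232 232 232 232 232
```

The numbers show the near top edge now level (row 261, cols 210–225), so the watch lies flat. I open fully, then rise clear to measure it.

Emit:
arm_command(
  targets=[
    [0,0,0.008,0],
    [0,0,0.008,0],
    [0,0,0.008,0],
    [0,0,0.008,0],
    [0,0,0.008,0],
  ],
  claw=0,
)

```text
time: 9.87
tool_pos: [0.4524, -0.2274, 0.0024]
ee_rot: [-3.139, -0.001, 1.428]
wrist_force: [0.5, -0.7, 0.6]
width: 0.0862
finger_force: 0.0
```

Emit:
arm_command(
  targets=[
    [0,0,0.05,0],
    [0,0,0.12,0],
    [0,0.05,0.2,0],
    [0,0.12,0.24,0],
    [0,0.2,0.24,0],
    [0,0.28,0.24,0],
    [0,0.28,0.24,0],
  ],
)

```text
time: 10.45
tool_pos: [0.453, -0.0819, 0.1239]
ee_rot: [3.141, -0.004, 1.435]
wrist_force: [-0.6, 0.4, 0.7]
width: 0.0939
finger_force: 0.0
```

```bash
python3 - <<'E'
from h import *
o=robot.get_obs();print(o['tool_pos'],o['ee_rot'],o['wrist_force'],o['width'])
s=robot.snapshot("scene")[:,:,::-1];t=robot.snapshot("top")[:,:,::-1]
cv2.imwrite("pics/e_s.png",s);cv2.imwrite("pics/e_t.png",t)
c=lambda im,x,y:cv2.resize(im[y:y+60,x:x+50],None,fx=8,fy=8,interpolation=cv2.INTER_CUBIC)
cv2.imwrite("pics/e1.png",np.hstack([c(s,190,230),c(t,402,272)]))
E
```

```text
[ 0.453  -0.0819  0.1239] [ 3.1414 -0.0037  1.4349] [-0.588   0.3599  0.667 ] 0.09388433201495229
```

View pics/e1.png

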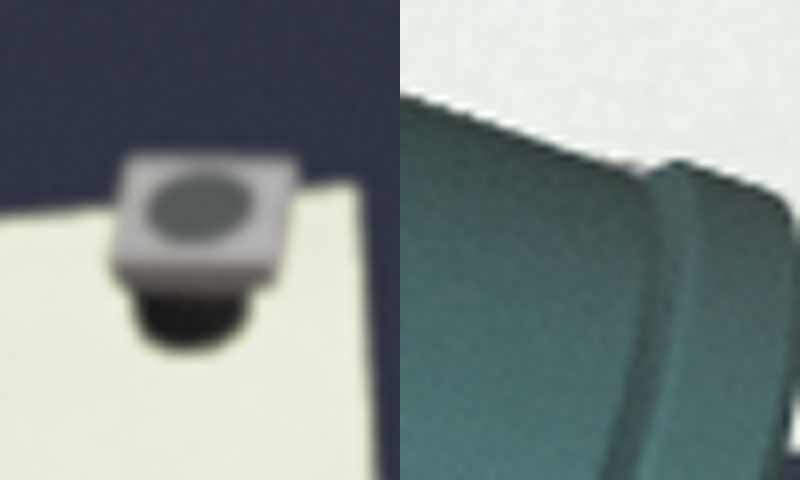

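The watch lies flat, dark back up, centred on the cushion (disc centre at crop 200,207; corners 122,157 / 298,157 / 278,268 / 112,262). I compute its pose, plus the vice again with the overlay-free numbers.

```bash
python3 - <<'E'
from h import *
f=lambda q:onz("scene",(np.array(q)+.5)/8-.5+[190,230],.043)
P=[f(q) for q in((122,157),(298,157),(278,268),(112,262))];c=f((200,207))
print(np.array(P)[:,:2],c,np.mean(P,0))
print("sides",[round(float(np.linalg.norm(P[i]-P[(i+1)%4])),4) for i in range(4)])
print("yaw(len dir)",np.degrees(np.arctan2(*(P[1]-P[0])[:2])),np.degrees(np.arctan2(*(P[2]-P[3])[:2])),"x-edges",np.degrees(np.arctan2(*(P[0]-P[3])[[1,0]])),np.degrees(np.arctan2(*(P[1]-P[2])[[1,0]])))
o=robot.get_obs();print(o['tool_pos'],o['ee_rot'])
# top pic: is anything of the watch visible; vice from fresh angle: fit with jaws included
E
cat >> f.py <<'E'
V2=[("top",m(15,-23,56),t2(672,445)),("top",m(-15,-23,56),t2(666,507)),("scene",m(15,-23,56),s2(102,180)),("scene",m(-15,-23,56),s2(102,152)),
 ("top",m(0,231-0,0)/1e9+m(0,111+109,145),t2(80,383))]
p,r=fit(V2[:4],[.4846,.0406,-.137,0]);print("jaw fit",p,r.tolist())
p,r=fit(V+V2[:4],[.4846,.0406,-.137,0]);print("all",p,r[-4:])
E
python3 f.py | tail -8
```

```text
[[ 0.4353 -0.2251]
 [ 0.4421 -0.1773]
 [ 0.4849 -0.1839]
 [ 0.4763 -0.2279]] [ 0.4582 -0.2042  0.043 ] [ 0.4596 -0.2036  0.043 ]
sides [0.0482, 0.0433, 0.0448, 0.0411]
yaw(len dir) 8.119467583560134 11.041347671861187 x-edges 176.05019027956462 171.21252962848718
[ 0.453  -0.0867  0.1231] [-3.1411  0.0005  1.4314]
 [-1.1881 -0.7408]
 [ 0.3847  0.6991]
 [ 1.1837  0.7897]]
jaw fit [ 0.4841  0.0385 -0.0971 -0.0007] [[0.29174624063603005, -0.3947426558113989], [-0.21134261146585231, 0.43570432578570717], [0.3271070458789609, 1.0379558321810407], [-0.22450743959484498, -0.9946850192292516]]
all [ 0.4849  0.04   -0.1357 -0.0006] [[-0.3103 -0.3207]
 [-1.475   0.418 ]
 [ 0.799   0.9222]
 [ 0.7713 -1.1164]]
```

Emit:
arm_command(
  targets=[
    [0.012,-0.08,0,0],
    [0.012,-0.16,0,0],
    [0.012,-0.235,0,0],
    [0.012,-0.235,-0.08,0],
    [0.012,-0.235,-0.16,0],
    [0.012,-0.235,-0.2,0],
    [0.012,-0.235,-0.21,0],
    [0.012,-0.235,-0.21,0],
  ],
)

```text
time: 11.22
tool_pos: [0.4573, -0.2059, 0.0158]
ee_rot: [-3.136, -0.002, 1.426]
wrist_force: [1.9, 0.1, 0.4]
width: 0.0936
finger_force: 0.0
```

Emit:
arm_command(
  targets=[
    [0,0,0,0],
    [0,0,0,0],
    [0,0,0,0],
    [0,0,0,0],
    [0,0,0,0],
    [0,0,0,0],
    [0,0,0,0],
    [0,0,0,0],
  ],
  claw=1,
)

```text
time: 11.88
tool_pos: [0.4595, -0.2055, 0.0185]
ee_rot: [3.141, 0.0, 1.428]
wrist_force: [-0.1, -0.4, 0.2]
width: 0.044
finger_force: 0.0
```

Emit:
arm_command(
  targets=[
    [0,0,0,0],
    [0,0,0,0],
    [0,0,0,0],
  ],
)

```text
time: 12.13
tool_pos: [0.4593, -0.2054, 0.0184]
ee_rot: [-3.141, -0.0, 1.428]
wrist_force: [-1.1, 0.4, 1.3]
width: 0.0398
finger_force: 30.0
```

Emit:
arm_command(
  targets=[
    [0,0,0.06,0],
    [0,0,0.14,0],
    [0.005,0.07,0.16,0],
    [0.015,0.15,0.16,0],
    [0.025,0.23,0.16,0.003],
    [0.035,0.31,0.16,0.003],
    [0.045,0.39,0.16,0.003],
    [0.051,0.47,0.16,0.003],
  ],
)

```text
time: 12.8
tool_pos: [0.4849, 0.0313, 0.0981]
ee_rot: [3.141, -0.0, 1.434]
wrist_force: [1.1, 0.2, -0.8]
width: 0.0394
finger_force: 30.0
```

Emit:
arm_command(
  targets=[
    [0,0.022,0,0],
    [0,0.022,0,0],
    [0,0.022,0,0],
    [0,0.022,0,0],
  ],
)

```text
time: 13.13
tool_pos: [0.4848, 0.0392, 0.098]
ee_rot: [-3.141, 0.001, 1.433]
wrist_force: [-0.3, 0.3, -1.2]
width: 0.0395
finger_force: 30.0
```

```bash
python3 - <<'E'
from h import *
o=robot.get_obs();print(o['tool_pos'],o['ee_rot'],o['width'],o['wrist_force'])
E
```

```text
[0.4848 0.0392 0.098 ] [-3.1414  0.001   1.433 ] 0.03954071450029542 [-0.3381  0.3107 -1.1542]
```

Emit:
arm_command(
  targets=[
    [0,0.003,-0.05,0],
    [0,0.003,-0.1,0],
    [0,0.003,-0.122,0],
    [0,0.003,-0.128,0],
    [0,0.003,-0.132,0],
    [0,0.003,-0.132,0],
    [0,0.003,-0.132,0],
  ],
)

```text
time: 13.72
tool_pos: [0.486, 0.0415, 0.0337]
ee_rot: [3.139, -0.0, 1.433]
wrist_force: [1.1, -0.1, -1.1]
width: 0.0395
finger_force: 30.0
```

Emit:
arm_command(
  targets=[
    [0,0,-0.003,0],
    [0,0,-0.005,0],
    [0,0,-0.005,0],
  ],
)

```text
time: 13.97
tool_pos: [0.4854, 0.042, 0.0304]
ee_rot: [3.14, -0.0, 1.434]
wrist_force: [-0.6, -0.0, -1.5]
width: 0.0397
finger_force: 30.0
```

```bash
python3 - <<'E'
from h import *
o=robot.get_obs();print(o['tool_pos'],o['ee_rot'],o['width'],o['wrist_force'])
s=robot.snapshot("scene")[:,:,::-1];cv2.imwrite("pics/v_s.png",s)
cv2.imwrite("pics/v1.png",cv2.resize(s[230:295,295:400],None,fx=7.5,fy=7.5,interpolation=cv2.INTER_CUBIC))
E
```

```text
[0.4854 0.042  0.0304] [ 3.1401 -0.0001  1.4341] 0.039683673729937204 [-0.6119 -0.0239 -1.5254]
```

Emit:
arm_command(
  targets=[
    [-0.0004,-0.0035,-0.001,0],
    [-0.0004,-0.0035,-0.003,0],
    [-0.0004,-0.0035,-0.003,0],
    [-0.0004,-0.0035,-0.003,0],
  ],
)

```text
time: 14.35
tool_pos: [0.4855, 0.0411, 0.0304]
ee_rot: [3.14, -0.002, 1.434]
wrist_force: [-2.4, 3.0, 8.0]
width: 0.0398
finger_force: 30.0
```

It's seated (Fz 8 N at the expected height), so I release and rise.

Emit:
arm_command(
  targets=[
    [0,0,0.003,0],
    [0,0,0.003,0],
    [0,0,0.003,0],
    [0,0,0.003,0],
    [0,0,0.003,0],
    [0,0,0.003,0],
    [0,0,0.003,0],
  ],
  claw=0,
)

```text
time: 14.93
tool_pos: [0.4846, 0.0401, 0.0296]
ee_rot: [-3.141, 0.0, 1.434]
wrist_force: [0.1, -0.3, -0.3]
width: 0.0829
finger_force: 0.0
```

Emit:
arm_command(
  targets=[
    [0,0,0.05,0],
    [0,0,0.12,0],
    [0,0,0.2,0],
    [-0.05,-0.06,0.28,0],
    [-0.1,-0.14,0.3,0],
    [-0.15,-0.2,0.3,0],
    [-0.15,-0.2,0.3,0],
  ],
  claw=1,
)

```text
time: 15.52
tool_pos: [0.4084, -0.0626, 0.182]
ee_rot: [3.138, 0.003, 1.432]
wrist_force: [-0.5, 0.8, -0.1]
width: 0.0432
finger_force: 0.0
```

```bash
python3 - <<'E'
from h import *
o=robot.get_obs();print(o['tool_pos'],o['ee_rot'],o['width'],o['wrist_force'])
s=robot.snapshot("scene")[:,:,::-1];t=robot.snapshot("top")[:,:,::-1];cv2.imwrite("pics/v_s.png",s);cv2.imwrite("pics/v_t.png",t)
a=cv2.resize(s[205:285,290:450],(800,400),interpolation=cv2.INTER_CUBIC);b=cv2.resize(t[250:290,230:330],(500,200),interpolation=cv2.INTER_CUBIC)
b=cv2.copyMakeBorder(b,0,0,0,300,0);cv2.imwrite("pics/v2.png",np.vstack([a,b]))
E
```

```text
[ 0.4084 -0.0626  0.182 ] [3.1382 0.0027 1.4318] 0.04315242876684663 [-0.4575  0.8324 -0.1105]
```

View pics/v2.png

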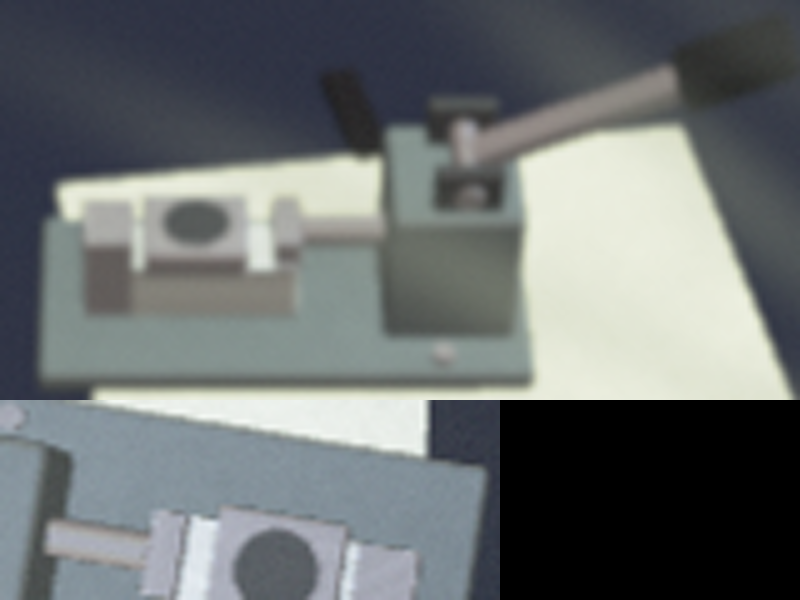

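The watch sits dial down between the jaws (crop: watch 145–245, gap to the fixed jaw about 4 mm, to the moving jaw about 10 mm). That makes roughly 14 mm total, so about 3 strokes. I move over the pad with closed fingers.

Emit:
arm_command(
  targets=[
    [0.025,0.075,0.04,0],
    [0.05,0.15,0.04,0],
    [0.075,0.23,0.04,0],
    [0.1,0.3,0.04,0],
    [0.125,0.38,0.04,0],
    [0.15,0.455,0.04,0],
    [0.175,0.53,0.04,0],
    [0.2,0.61,0.04,0],
  ],
)

```text
time: 16.28
tool_pos: [0.5096, 0.2482, 0.1988]
ee_rot: [-3.141, 0.0, 1.435]
wrist_force: [0.1, 0.2, 0.3]
width: 0.0006
finger_force: 0.0
```

Emit:
arm_command(
  targets=[
    [0.013,0.039,-0.02,0],
    [0.013,0.039,-0.02,0],
    [0.013,0.039,-0.02,0],
  ],
)

```text
time: 16.53
tool_pos: [0.5152, 0.2661, 0.1876]
ee_rot: [-3.138, 0.002, 1.437]
wrist_force: [0.1, -0.2, -0.4]
width: 0.0003
finger_force: 0.0
```

```bash
cat > gap.py <<'E'
from h import *
import sys
o=robot.get_obs();print(o['time'],o['tool_pos'],o['width'],o['wrist_force'])
s=robot.snapshot("scene")[:,:,::-1].astype(int)
# brightness profile along the near top-edge line of seat (scene row 257-258), cols 305..355
t=robot.snapshot("top")[:,:,::-1].astype(int)
print("scene",s[254:258,314:356].mean((0,2)).astype(int))
E
python3 gap.py
```

```text
16.5333 [0.5152 0.2661 0.1876] 0.00028614819138439044 [ 0.0587 -0.1556 -0.4214]
scene [101 115 158 195 184 153 140 142 143 142 141 139 137 135 135 134 134 136
 140 143 144 145 145 145 152 179 212 222 222 216 186 140 115 113 115 120
 129 134 134 133 133 134]
```

Emit:
arm_command(
  targets=[
    [0,0,-0.05,0],
    [0,0,-0.08,0],
    [0.001,0.003,-0.115,0],
    [0.002,0.006,-0.15,0],
    [0.003,0.01,-0.185,0],
    [0.003,0.012,-0.215,0],
    [0.003,0.012,-0.229,0],
    [0.003,0.012,-0.229,0],
  ],
)

```text
time: 17.3
tool_pos: [0.519, 0.2702, 0.0841]
ee_rot: [3.136, -0.004, 1.432]
wrist_force: [-9.0, -2.7, 24.3]
width: 0.0002
finger_force: 11.9
```

Emit:
arm_command(
  targets=[
    [0,0,-0.004,0],
    [0,0,-0.008,0],
    [0,0,-0.008,0],
  ],
)

```text
time: 17.55
tool_pos: [0.5191, 0.2702, 0.0838]
ee_rot: [3.134, -0.005, 1.432]
wrist_force: [-14.1, -4.4, 36.9]
width: 0.0004
finger_force: 17.9
```

The bottom stop is clearly felt at z .084. Now right back up.

Emit:
arm_command(
  targets=[
    [0,0,0.03,0],
    [0,-0.002,0.065,0],
    [-0.001,-0.005,0.1,0],
    [-0.002,-0.008,0.135,0],
    [-0.003,-0.012,0.17,0],
    [-0.003,-0.012,0.205,0],
    [-0.003,-0.012,0.225,0],
    [-0.003,-0.012,0.225,0],
  ],
)

```text
time: 18.22
tool_pos: [0.5177, 0.264, 0.1878]
ee_rot: [3.135, -0.003, 1.432]
wrist_force: [0.4, -0.2, 0.5]
width: 0.0004
finger_force: 0.0
```

```bash
python3 gap.py
```

```text
18.2167 [0.5177 0.264  0.1878] 0.0003999933479225393 [ 0.4252 -0.2411  0.5413]
scene [101 115 158 194 184 153 141 142 142 142 142 140 136 135 134 134 135 136
 140 143 144 145 145 145 152 179 210 207 169 130 113 112 119 146 177 172
 147 134 134 133 133 133]
```

Emit:
arm_command(
  targets=[
    [0,0,-0.045,0],
    [0,0,-0.075,0],
    [0.001,0.003,-0.11,0],
    [0.002,0.006,-0.145,0],
    [0.003,0.01,-0.18,0],
    [0.003,0.012,-0.21,0],
    [0.003,0.012,-0.223,0],
    [0.003,0.012,-0.223,0],
  ],
)

```text
time: 18.98
tool_pos: [0.5178, 0.2703, 0.0837]
ee_rot: [3.137, -0.001, 1.434]
wrist_force: [-17.1, -7.7, 44.3]
width: -0.0002
finger_force: 21.5
```

Emit:
arm_command(
  targets=[
    [0,0,0,0],
    [0,0,0.03,0],
    [0,-0.002,0.065,0],
    [-0.001,-0.005,0.1,0],
    [-0.002,-0.008,0.135,0],
    [-0.003,-0.012,0.17,0],
    [-0.003,-0.012,0.205,0],
    [-0.003,-0.012,0.223,0],
  ],
)

```text
time: 19.65
tool_pos: [0.5162, 0.2643, 0.1846]
ee_rot: [3.141, -0.0, 1.434]
wrist_force: [0.4, -0.2, 0.2]
width: 0.0003
finger_force: 0.0
```

```bash
python3 gap.py
```

```text
19.65 [0.5162 0.2643 0.1846] 0.0002700131546319939 [ 0.3858 -0.1907  0.2132]
scene [100 115 157 188 172 149 143 142 142 142 141 140 137 134 133 134 134 137
 140 143 145 145 145 146 146 142 124 113 112 118 142 181 205 209 202 177
 147 134 133 132 133 134]
```

Emit:
arm_command(
  targets=[
    [0,0,-0.045,0],
    [0,0,-0.075,0],
    [0.001,0.003,-0.11,0],
    [0.002,0.006,-0.145,0],
    [0.003,0.01,-0.18,0],
    [0.003,0.012,-0.207,0],
    [0.003,0.012,-0.216,0],
    [0.003,0.012,-0.216,0],
  ],
)

```text
time: 20.42
tool_pos: [0.5176, 0.2704, 0.0838]
ee_rot: [3.139, -0.0, 1.434]
wrist_force: [-13.0, -5.2, 35.9]
width: 0.0006
finger_force: 16.9
```

Emit:
arm_command(
  targets=[
    [0,0,0,0],
    [0,0,0.03,0],
    [0,-0.002,0.065,0],
    [-0.001,-0.005,0.1,0],
    [-0.002,-0.008,0.135,0],
    [-0.003,-0.012,0.17,0],
    [-0.003,-0.012,0.205,0],
    [-0.003,-0.012,0.216,0],
  ],
)

```text
time: 21.08
tool_pos: [0.5165, 0.2646, 0.1847]
ee_rot: [3.14, -0.001, 1.434]
wrist_force: [0.8, 0.1, 0.3]
width: 0.0005
finger_force: 0.0
```

```bash
python3 gap.py; python3 - <<'E'
from h import *
s=robot.snapshot("scene").astype(int).mean(2).astype(int)
p=cv2.imread("pics/v_s.png").astype(int).mean(2).astype(int)
for r in range(243,264,2): print(r,*s[r,310:352])
E
```

```text
21.0833 [0.5165 0.2646 0.1847] 0.00047203493382811344 [0.8376 0.092  0.2555]
scene [100  99 108 126 139 142 143 142 141 139 137 136 135 135 134 137 140 143
 144 145 145 146 145 138 123 113 112 115 130 166 200 210 210 209 202 176
 147 134 133 133 133 134]
243 226 227 226 227 227 227 225 220 218 218 219 220 220 219 218 217 217 216 216 217 217 216 216 215 214 214 214 214 213 212 210 211 214 219 221 221 221 220 219 219 219 219
245 187 187 187 188 187 188 183 173 174 176 175 171 161 148 136 128 122 120 123 130 140 149 159 170 174 175 178 181 178 174 173 175 185 207 219 223 222 222 222 221 220 220
247 171 170 170 170 170 163 159 159 168 169 157 133 107 93 90 88 89 88 89 89 91 97 112 140 161 172 174 175 172 170 170 171 180 197 210 212 212 212 210 211 210 208
249 170 169 170 170 170 163 151 156 167 163 142 109 90 88 89 89 89 90 89 90 90 89 94 115 148 167 174 175 169 169 172 171 172 172 171 171 171 171 170 169 169 169
251 171 171 170 170 169 161 151 156 168 169 155 124 101 93 89 90 88 89 91 88 92 95 109 136 164 174 175 169 161 165 172 174 172 164 151 144 144 144 145 144 144 145
253 150 149 14
[... 270 characters left out ...]
9 100 100 104 122 164 202 215 215 213 204 177 147 135
257 93 94 93 93 93 92 94 99 105 107 107 108 107 107 109 107 108 108 107 108 109 108 108 109 107 109 110 118 126 126 125 126 139 175 213 223 223 221 216 191 158 140
259 94 93 95 93 93 95 97 99 99 99 97 99 99 99 99 101 99 100 100 99 99 99 99 98 100 99 104 116 125 128 126 127 130 137 148 153 153 154 158 157 147 140
261 93 93 94 93 93 99 111 119 122 122 122 121 122 122 122 122 121 122 122 122 121 122 122 123 122 122 124 124 124 126 127 125 126 126 125 125 125 127 135 145 145 142
263 94 92 92 94 95 101 113 124 127 127 126 127 127 128 127 127 126 127 127 127 128 127 128 128 127 126 128 128 128 128 128 127 128 128 127 129 128 130 141 151 148 143
```

Jaw travel per stroke was about 4.7 mm, 6 mm and then only 3.5 mm, and the seat gap at the fixed jaw (cols 316–319) is gone. So the third stroke closed it with about 2.5 mm of spring compression. The fingers are clear of the lever, and I hand in.

```bash
python3 -c "
from bench import robot
print(robot.close_job())"
```

```text
the job is handed in; nothing more can be done
None
```

The watch was laid dial down on the cushion (tipped over its rim, slipping somewhat in the fingers), released, regripped squarely from above, set on the vice seat and clamped with three full lever strokes; I handed the job in at about 21 s, and no verdict was returned.

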